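Lay the straightedge against the tray carrier

ROBOT

A 6-joint arm with a two-finger parallel gripper is mounted at the origin on the work surface. World frame = base frame: x ahead of the robot, y to its left, z up, the work surface at z = 0. Lengths are in mm, angles in degrees, forces in N, time in s.
With the tool pointing down it reaches from about 300 to 950 mm from the base axis. Payload 3.1 kg.
Tool frame: the origin (TCP) lies at the very end of the fingers, on their centre line; the grasp point (between the pads) lies robot.pinch_z behind it (robot.pinch_z is the distance from the TCP to the grasp point, in mm); z points along the fingers, y is the line along which they close (so a half turn about z gives the same grasp; the last joint's range is limited). The gripper opens to 85 mm and grips with 20 to 120 N. Pads are 22 mm wide; open, the fingers measure 114 mm over their backs; the gripper's body (76 mm by 85 mm) begins 54 mm behind the grasp point. The pads swing forward as they close: fully open they stand 13 mm farther back than shut.
Start: joints at [70.491, 17.653, 93.61, -0, 68.738, -3.994], TCP at [167.215, 602.222, 231.272] pointing down, gripper open.
Joint ranges: [-175.34, 175.34], [-45.06, 112.39], [2.9, 150.54], [-68.45, 248.45], [3.09, 151.38], [-168.51, 168.51]. Speed limits (degrees/s): [159.86, 159.86, 180, 180, 180, 180].

INTERFACE

Orientations are given as a 3x3 rotation matrix whose columns are the frame's x, y, z axes.
In Python, from rig import robot gives the robot as it stands.
- The arm moves only by the tool send_rows, never from a script. Its argument "plan" is a list of rows, each an object with "offset": the shift along the world's x, y, z normalised to -1 to 1, where 1 is 0.1 m, a list of three; "rot": the turn, a rotation vector about the world's x, y, z normalised to -1 to 1, where 1 is 1.5 rad, a list of three; "grip": the opening, from -1 (shut) to 1 (fully open). A call has exactly 5 rows; each row is the pose to reach, as a shift and turn from the pose commanded when the call began; what a row does not reach only later rows make up. A row lasts 1/10 s, in which the tool goes at most 50 mm and 8.59 degrees, less where a joint would pass 70% of its speed; a pose out of reach is approached as far as the arm can. A call with a number of a shift or a turn outside -1 to 1 is refused whole. A call with a gripper value outside its range is refused whole. The fingers move at their own pace and stop on an object; the grip force is fixed at half the most. Time passes only in rows, so rows that repeat a pose let the fingers close, or fill a call up. It gives the time, the measured TCP pose, the force, the opening and the grip force at its end, in the units of the state.
- robot.get_state(): the state, without advancing time (a new reading comes with each control period).
- robot.capture(name): name is "scene" or "top" or "wrist"; returns the picture (384x512x3 uint8, red, green, blue); there is no depth.
- robot.camera_model(name): a dict with "fx", "fy", "cx", "cy" (pixels), "R" (3x3) and "t" (3): a world point X has camera coordinates R X + t; the wrist camera has in their place "mount" (4x4, takes a point from camera to tool coordinates, whose origin is the TCP and whose axes are the flange's). Camera axes: x right, y down, z forward; pixel columns grow to the right and rows downward; lengths in mm; the calibration is good to about 2 mm. A picture is of the moment at which its call begins: read the wrist's pose just before it. camera_model takes no time and is no camera call.
- robot.close_job(): hands the job in; it is judged then, once.
The state is a dict: "time_s": time; "qpos": joint angles; "joint_vel": joint speeds; "joint_torque": joint torques, N m; "ee_pos": TCP position; "eef_rot": TCP orientation; "ft_force": force on the tool from outside, world axes, zero at the start; "ft_torque": the same for the moment, N m; "width": opening from 0.0 (shut) to 1.0 (fully open); "finger_force": force on a finger pad.
Only numpy, scipy, OpenCV 4.12 (cv2) and the standard library are available. Lean on these libraries where they do the work, as an engineer would, in place of code of your own. Each camera call takes 0.05 s, during which the arm holds its last target. There are 200 camera calls.

TASK

First swing the ring light's arm well clear of the tray carrier and of the strip in front of it. Then lift the straightedge off its slanted rest, lower it gently on to the worktop and lay it flat with one long edge flush along the carrier's near long edge (the one facing the robot), about centred on it. Leave the light swung clear, let go of everything, and do not disturb the other things on the worktop.

Things in the scene. Friction and masses are not known exactly. Their poses are not given: they have to be found in the camera images.
- straightedge: Loose steel straightedge of tee section, 0.45 kg: flat bar 68 (x) x 160 (y) x 10 (z) mm, its two 160 mm edges straight and alike, with a grip rib along its middle, 14 mm thick (x), 110 mm long (y), 10 to 55 mm above the underside. Origin: centre of the underside; z towards the rib. It starts on the slanted rest.
- rib_top (a point): Middle of the top of the straightedge's rib, 55 mm above its underside. Axes as the straightedge.
- rest: Fixed black rest with a sloping face 86 x 150 mm, inclined 29 degrees, its low side (with a lip 14 mm high above the face) towards the robot; about 80 mm tall. Origin: centre of its underside, x horizontal towards the high side, y along the straightedge, z up.
- rest_seat (a point): Middle of the rest's sloping face, 56 mm above the worktop. Axes as the rest.
- carrier: Fixed aluminium carrier plate 120 (x) x 180 (y) x 22 (z) mm with three trays on its far half (tops 30 mm above the worktop). Origin: centre of the underside, z up. Its near long edge is the upright face at its own x = -60 mm, running along y. A straightedge laid flush has its origin at x = -94 mm in this frame.
- carrier_edge (a point): Middle of the top of the carrier's near long edge, 22 mm above the worktop. Axes as the carrier.
- lamp_arm (a joint): Angle (rad) of the ring light's arm about its upright post: 0 (a stop) is over the strip before the carrier; it grows anticlockwise seen from above as the arm swings towards the robot, away from the carrier, to a stop at 2.0. Well clear from 1.2 on. Slightly stiff; stays where left.
- lamp_knob (a point): Centre of the upright steel grip knob (24 mm diameter, 140 to 182 mm above the worktop) on top of the ring light's head (black disc, 84 mm diameter, from 117 to 140 mm above the worktop), 170 mm from the hinge axis. Turns with the arm.
- lamp_hinge (a point): Point on the upright hinge axis of the lamp arm, 137 mm above the worktop; the arm is a 20 mm wide grey bar, its underside 131 mm up. The post is 22 mm in diameter on a 68 mm foot.
- reel: Bystander: grey ring-shaped reel, 116 mm across, 14 mm high, flat. Origin under its centre.
- pack_a: Bystander: black tray 52 x 52 x 9 mm, lying loose. Origin under its centre.
- pack_b: Bystander: white tray 52 x 52 x 9 mm, lying loose. Origin under its centre.
- bottle: Bystander: white bottle, 52 mm diameter, 100 mm high. Origin under its centre.
- jar: Bystander: clear jar with black cap, 60 mm diameter, 60 mm high. Origin under its centre.
- gauge: Bystander: dark steel block 40 x 75 x 30 mm. Origin under its centre.
Things that resemble listed ones, but are neither listed nor needed, are in the scene too. What is shaped like the rest but brown is not meant.

How it is judged (in metres and radians):
On the way, in this order (a step that is already met when the one before it is completed fails the run):
1. the lamp arm is swung clear (1.2 rad or more) before the straightedge is taken (value of joint lamp_arm above 1.2 rad), for 0.2 s.
2. the straightedge is lifted off its rest, at least 80 mm from the seat (distance between straightedge and rest_seat above 0.08 m), for 0.1 s.
At the end, for the whole second after the job is handed in: The lamp arm stands at 1.2 rad or more; the straightedge lies flat on the worktop, rib up, at rest, one long edge against the carrier's near long edge: gap at the middle at most 2.5 mm, parallel within 0.022 rad (1.3 degrees), its middle within 30 mm of the edge's middle (value of joint lamp_arm above 1.2 rad and x of straightedge in the frame of carrier between -0.0965 and -0.0915 m and y of straightedge in the frame of carrier between -0.03 and 0.03 m and angle between the y axis of straightedge and the y axis of carrier, either way round below 0.022 rad and height (world z) of straightedge below 0.003 m and angle between straightedge's own z axis and vertical below 0.03 rad and height (world z) of rib_top above 0.05 m and linear speed of straightedge below 0.01 m/s); the robot touches nothing.
It fails at once if the straightedge is dropped or slammed on to the worktop (faster than 0.4 m/s within 20 mm of it) (height (world z) of straightedge below 0.02 m and linear speed of straightedge above 0.4 m/s).
It fails at once if a bystander (reel, loose tray, bottle, jar or steel block) is displaced by more than 20 mm (distance of any of reel, pack_a, pack_b, bottle, jar, gauge from where it was at the start of the episode above 0.02 m).
It also fails if it takes over 58 s, if anything falls off the work surface, if the arm or the gripper's body presses on something with over 40 N, if the wrist force passes 120 N, or if a joint passes its speed limit or range.

## Working session

There is one attempt and no reset: what is moved stays moved. The work goes in short steps, Python scripts to look and compute and a tool call to move; the robot and the scene stay as the last step left them, time stands still between calls to the robot, and variables do not carry over. Pictures are saved under pics/ and viewed, at most 10 in all, crops included, and the job is handed in when it is done.

Besides the shell and the picture viewer there is one more tool, called after ">>>" in YAML: its name, and indented under it one key for each argument. send_rows: Moves the arm, as the interface text tells. Scaled input: -1 to 1 covers 0.1 m each way for a shift and 1.5 rad each way for a turn. Its arguments: {"type":"object","properties":{"plan":{"type":"array"}},"required":["plan"]}

```bash
ls; mkdir -p pics; python3 - <<'E'
from rig import robot
import cv2,numpy as np
print(robot.pinch_z, robot.get_state())
for n in ("scene","top"):
    m=robot.camera_model(n);print(n,m)
    im=robot.capture(n);cv2.imwrite(f"pics/{n}0.png",im[:,:,::-1])
print(robot.camera_model("wrist"))
a=cv2.imread("pics/top0.png");cv2.imwrite("pics/top0b.png",cv2.resize(a,(800,600),interpolation=cv2.INTER_CUBIC))
a=cv2.imread("pics/scene0.png");cv2.imwrite("pics/scene0b.png",cv2.resize(a,(800,600),interpolation=cv2.INTER_CUBIC))
E
```

```text
pics
18.700000000000003 {'time_s': 0.0, 'qpos': array([ 7.04897919e+01,  1.77048008e+01,  9.36895589e+01,  1.07444500e-03,
        6.87366059e+01, -3.99302331e+00]), 'joint_vel': array([ 0.07194974,  0.07604998, -0.01172246,  0.09694394,  0.04237722,
        0.07920996]), 'joint_torque': array([-1.02518043e-03, -4.15254486e+01, -2.76663244e+01, -1.59305000e-04,
        1.04521669e-02, -5.12982382e-06]), 'ee_pos': array([166.94686461, 601.44255058, 230.04352826]), 'eef_rot': array([[-9.63548363e-01,  2.67533070e-01, -7.79865134e-04],
       [ 2.67534149e-01,  9.63545984e-01, -2.14869762e-03],
       [ 1.76588247e-04, -2.27901463e-03, -9.99997387e-01]]), 'ft_force': array([ 0.46771941, -0.11028348, -0.69784064]), 'ft_torque': array([-0.01373928, -0.04042816,  0.01384962]), 'finger_force': 0.0, 'width': 0.9998786426076184}
scene {'fx': 463.8022565320293, 'fy': 463.8022565320293, 'cx': 255.98198135617864, 'cy': 197.61073820617128, 'R': array([[-0.46237171,  0.88667817,  0.00377105],
       [ 0.60361373,  0.31787316, -0.73116833],
       [-0.64950971, -0.33579529, -0.68218667]]), 't': array([ 215.6411085 , -224.3327211 , 2125.36294081])}
top {'fx': 420.82977608027704, 'fy': 420.82977608027704, 'cx': 248.46786262459486, 'cy': 191.50590899131936, 'R': array([[ 0.01503921, -0.99986417, -0.00674205],
       [-0.97705834, -0.0132629 , -0.21255846],
       [ 0.21244017,  0.00978409, -0.97712509]]), 't': array([  40.76614891,  563.19755371, 1336.20069592])}
{'fx': 280.59897947880336, 'fy': 280.59897947880336, 'cx': 259.82001128595726, 'cy': 189.55609803090982, 'mount': array([[-5.14656291e-04, -9.58753956e-01, -2.84236850e-01,
         7.24925894e+01],
       [ 9.99999862e-01, -4.64342157e-04, -2.44395970e-04,
         1.67400498e-03],
       [ 1.02332451e-04, -2.84236936e-01,  9.58754063e-01,
        -1.41972893e+02],
       [ 0.00000000e+00,  0.00000000e+00,  0.00000000e+00,
         1.00000000e+00]])}
```

View pics/top0b.png

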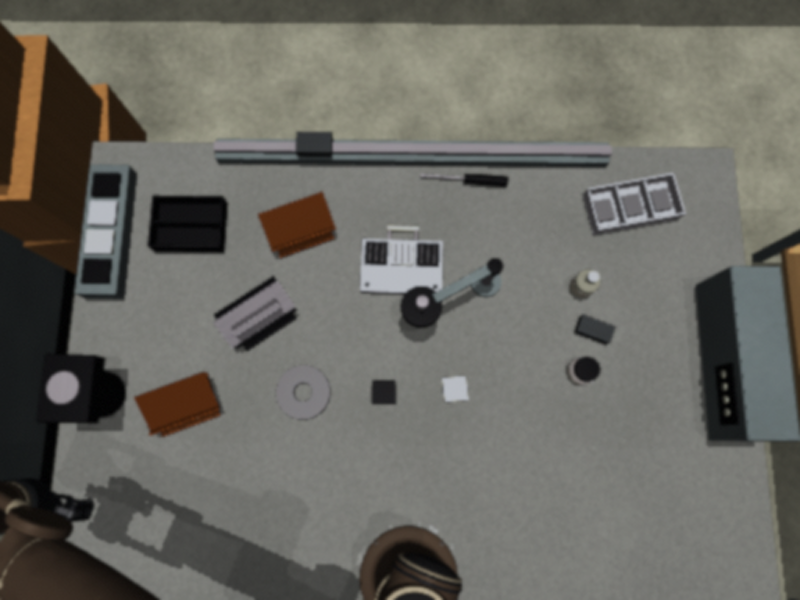

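View pics/scene0b.png

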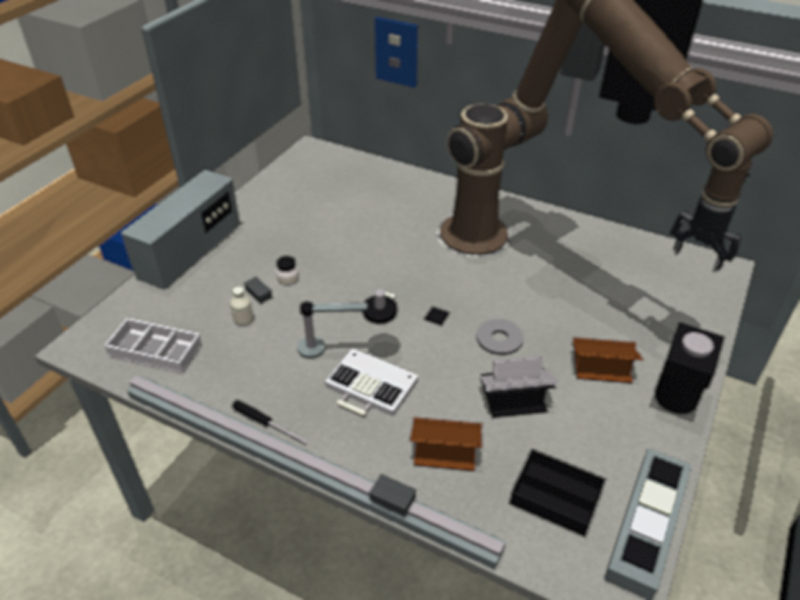

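Top picture (800-px scale): three plates carry trays. The white plate is at (401,265), a grey bar is at (105,230) and a three-cell tray is at (635,200). The white plate fits the carrier, because it has trays on its far half and the lamp head (knob at about (422,301)) in front of it.

Three things are shaped like the rest: brown at (297,223) and (178,403), and black with a steel bar and rib at (255,313). The black one is the rest. I'll confirm these in one enlarged crop.

```bash
cat > h.py <<'E'
import numpy as np,cv2
from rig import robot
def cam(n,st=None):
    m=robot.camera_model(n);K=(m["fx"],m["fy"],m["cx"],m["cy"])
    if n=="wrist":
        M=m["mount"];Rw=st["eef_rot"]@M[:3,:3];c=st["eef_rot"]@M[:3,3]+st["ee_pos"]
        return K,Rw.T,-Rw.T@c
    return K,np.array(m["R"]),np.array(m["t"])
def ray(C,u,v):
    (fx,fy,cx,cy),R,t=C
    return -R.T@t, R.T@np.array([(u-cx)/fx,(v-cy)/fy,1.])
def at_z(C,u,v,z):
    c,d=ray(C,u,v);return c+d*(z-c[2])/d[2]
def proj(C,P):
    (fx,fy,cx,cy),R,t=C;p=np.atleast_2d(P)@R.T+t
    return np.c_[fx*p[:,0]/p[:,2]+cx,fy*p[:,1]/p[:,2]+cy]
def tri(obs):
    A=np.zeros((3,3));b=np.zeros(3)
    for C,u,v in obs:
        c,d=ray(C,u,v);d/=np.linalg.norm(d);Q=np.eye(3)-np.outer(d,d);A+=Q;b+=Q@c
    return np.linalg.solve(A,b)
E
python3 - <<'E'
from h import *
t=cv2.imread("pics/top0.png");s=cv2.imread("pics/scene0.png")
a=cv2.resize(t[140:215,130:330],(800,300),interpolation=cv2.INTER_CUBIC)
b=cv2.resize(s[183:258,185:385],(800,300),interpolation=cv2.INTER_CUBIC)
cv2.imwrite("pics/crop1.png",np.vstack([a,b]))
C=cam("top")
for n,u,v,z in [("knob",422,301,182),("hinge",495,266,137),("hingefoot",487,285,0),("bott",588,278,100),("gauge",596,329,30),("jar",585,370,60),("packb",455,388,9),("packa",384,392,9),("reel",303,392,14),("rib",257,312,100)]:
    print(n,at_z(C,u*.64,v*.64,z).round())
E
```

```text
knob [534. -18. 182.]
hinge [ 618. -167.  137.]
hingefoot [ 611. -170.    0.]
bott [ 605. -365.  100.]
gauge [ 510. -398.   30.]
jar [ 418. -361.   60.]
packb [381. -96.   9.]
packa [371.  55.   9.]
reel [368. 228.  14.]
rib [523. 318. 100.]
```

View pics/crop1.png

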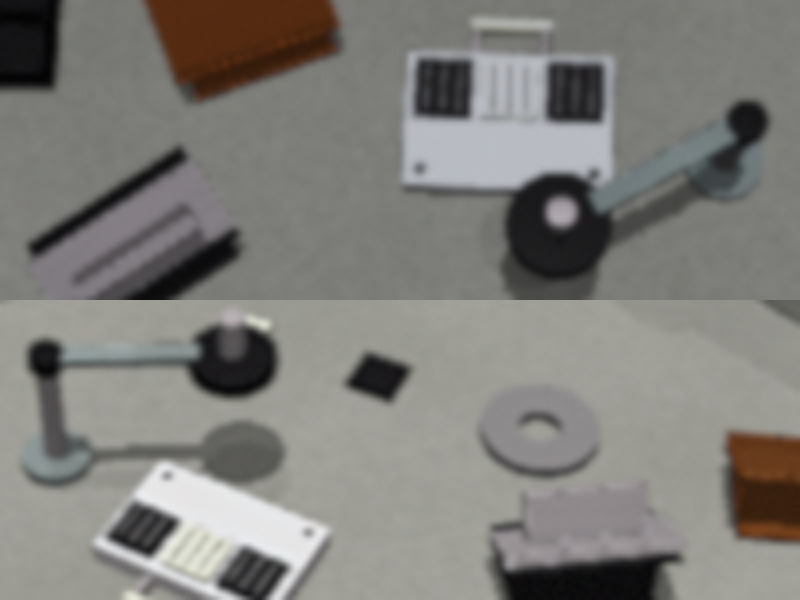

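Confirmed in the crop. The white plate at (510,120) is the carrier. The black rest with the steel bar and rib is at about (135,225). The lamp knob is at (561,212) and the post cap at (747,122). The brown rest at (245,50) is not meant. Triangulating now.

```bash
python3 - <<'E'
from h import *
T=cam("top");S=cam("scene")
tp=lambda u,v:(T,130+u/4-.375,140+v/4-.375)
sp=lambda u,v:(S,185+u/4-.375,183+(v-300)/4-.375)
print("knob",tri([tp(561,212),sp(232,317)]).round(1), at_z(*tp(561,212),182).round(1),at_z(*sp(232,317),182).round(1))
print("hinge",tri([tp(747,122),sp(45,357)]).round(1), at_z(*tp(747,122),147).round(1),at_z(*tp(724,168),4).round(1),at_z(*sp(57,458),4).round(1))
for p in [(403,187),(612,192),(408,52),(614,57)]: print("carr top",at_z(*tp(*p),22).round(1))
for p in [(168,461),(330,530),(94,545)]: print("carr scene",at_z(*sp(*p),22).round(1))
E
```

```text
knob [534.6 -18.1 179.1] [533.6 -17.1 182. ] [537.7 -17.4 182. ]
hinge [ 619.  -166.8  135.1] [ 615.4 -164.3  147. ] [ 612.9 -165.8    4. ] [ 619.8 -166.7    4. ]
carr top [588.1 111.4  22. ]
carr top [586.1 -67.3  22. ]
carr top [708.8 110.   22. ]
carr top [706.6 -69.3  22. ]
carr scene [588.4 -61.3  22. ]
carr scene [595.  112.7  22. ]
carr scene [710.1 -67.5  22. ]
```

>>> send_rows:
  plan:
    - {"offset":[0.105,-0.177,0],"rot":[0,0,-0.015],"grip":0}
    - {"offset":[0.21,-0.354,0],"rot":[0,0,-0.03],"grip":0}
    - {"offset":[0.316,-0.531,0],"rot":[0,0,-0.046],"grip":0}
    - {"offset":[0.421,-0.708,0],"rot":[0,0,-0.061],"grip":0}
    - {"offset":[0.526,-0.885,0],"rot":[0,0,-0.076],"grip":0}

```text
time_s: 0.6
ee_pos: [219.9, 512.6, 230.6]
eef_rot: [[-0.927, 0.376, -0.001], [0.376, 0.927, -0.001], [0.0, -0.001, -1.0]]
ft_force: [-0.0, 0.3, -0.8]
width: 0.499
finger_force: 0.0
```

>>> send_rows:
  plan:
    - {"offset":[0.105,-0.177,0],"rot":[0,0,-0.015],"grip":0}
    - {"offset":[0.21,-0.354,0],"rot":[0,0,-0.03],"grip":0}
    - {"offset":[0.316,-0.531,0],"rot":[0,0,-0.046],"grip":0}
    - {"offset":[0.421,-0.708,0],"rot":[0,0,-0.061],"grip":0}
    - {"offset":[0.526,-0.885,0],"rot":[0,0,-0.076],"grip":0}

```text
time_s: 1.1
ee_pos: [272.5, 424.1, 230.7]
eef_rot: [[-0.878, 0.479, -0.001], [0.479, 0.878, -0.001], [0.0, -0.001, -1.0]]
ft_force: [0.8, 0.9, 0.9]
width: 0.501
finger_force: 0.0
```

>>> send_rows:
  plan:
    - {"offset":[0.105,-0.177,0],"rot":[0,0,-0.015],"grip":0}
    - {"offset":[0.21,-0.354,0],"rot":[0,0,-0.03],"grip":0}
    - {"offset":[0.316,-0.531,0],"rot":[0,0,-0.046],"grip":0}
    - {"offset":[0.421,-0.708,0],"rot":[0,0,-0.061],"grip":0}
    - {"offset":[0.526,-0.885,0],"rot":[0,0,-0.076],"grip":0}

```text
time_s: 1.6
ee_pos: [325.0, 335.7, 230.8]
eef_rot: [[-0.818, 0.576, -0.001], [0.576, 0.818, -0.001], [0.0, -0.001, -1.0]]
ft_force: [0.3, 0.0, -0.1]
width: 0.502
finger_force: 0.0
```

>>> send_rows:
  plan:
    - {"offset":[0.105,-0.177,0],"rot":[0,0,-0.015],"grip":0}
    - {"offset":[0.21,-0.354,0],"rot":[0,0,-0.03],"grip":0}
    - {"offset":[0.316,-0.531,0],"rot":[0,0,-0.046],"grip":0}
    - {"offset":[0.421,-0.708,0],"rot":[0,0,-0.061],"grip":0}
    - {"offset":[0.526,-0.885,0],"rot":[0,0,-0.076],"grip":0}

```text
time_s: 2.1
ee_pos: [377.6, 247.3, 230.9]
eef_rot: [[-0.747, 0.665, -0.001], [0.665, 0.747, -0.0], [0.0, -0.001, -1.0]]
ft_force: [-1.0, -0.0, -0.1]
width: 0.499
finger_force: 0.0
```

>>> send_rows:
  plan:
    - {"offset":[0.105,-0.177,0],"rot":[0,0,-0.015],"grip":0}
    - {"offset":[0.21,-0.354,0],"rot":[0,0,-0.03],"grip":0}
    - {"offset":[0.316,-0.531,0],"rot":[0,0,-0.046],"grip":0}
    - {"offset":[0.421,-0.708,0],"rot":[0,0,-0.061],"grip":0}
    - {"offset":[0.526,-0.885,0],"rot":[0,0,-0.076],"grip":0}

```text
time_s: 2.6
ee_pos: [430.1, 158.8, 230.8]
eef_rot: [[-0.666, 0.746, -0.001], [0.746, 0.666, -0.0], [0.0, -0.001, -1.0]]
ft_force: [1.1, -0.4, -0.5]
width: 0.499
finger_force: 0.0
```

>>> send_rows:
  plan:
    - {"offset":[0.105,-0.177,0],"rot":[0,0,-0.015],"grip":0}
    - {"offset":[0.21,-0.354,0],"rot":[0,0,-0.03],"grip":0}
    - {"offset":[0.316,-0.531,0],"rot":[0,0,-0.046],"grip":0}
    - {"offset":[0.421,-0.708,0],"rot":[0,0,-0.061],"grip":0}
    - {"offset":[0.526,-0.885,0],"rot":[0,0,-0.076],"grip":0}

```text
time_s: 3.1
ee_pos: [482.7, 70.4, 230.8]
eef_rot: [[-0.577, 0.817, -0.001], [0.817, 0.577, -0.0], [0.001, -0.001, -1.0]]
ft_force: [0.3, 0.1, -0.5]
width: 0.498
finger_force: 0.0
```

>>> send_rows:
  plan:
    - {"offset":[0.105,-0.177,0],"rot":[0,0,-0.015],"grip":0}
    - {"offset":[0.21,-0.354,0],"rot":[0,0,-0.03],"grip":0}
    - {"offset":[0.316,-0.531,0],"rot":[0,0,-0.046],"grip":0}
    - {"offset":[0.421,-0.708,0],"rot":[0,0,-0.061],"grip":0}
    - {"offset":[0.526,-0.885,0],"rot":[0,0,-0.076],"grip":0}

```text
time_s: 3.6
ee_pos: [535.3, -18.0, 230.7]
eef_rot: [[-0.48, 0.877, -0.001], [0.877, 0.48, 0.0], [0.001, -0.001, -1.0]]
ft_force: [-0.1, 0.0, -0.2]
width: 0.503
finger_force: 0.0
```

```bash
python3 - <<'E'
from h import *
st=robot.get_state();C=cam("wrist",st)
im=robot.capture("wrist");cv2.imwrite("pics/w1raw.png",im[:,:,::-1])
b=im[:,:,::-1].copy()
for P in [(535.5,-17.5,182),(535.5,-17.5,140)]:
    u=proj(C,P)[0];print(u.round());cv2.circle(b,tuple(int(x) for x in u),2,(0,0,255),-1)
cv2.imwrite("pics/w1.png",cv2.resize(b,(800,600)))
E
```

```text
[261. 210.]
[261. 193.]
```

View pics/w1.png

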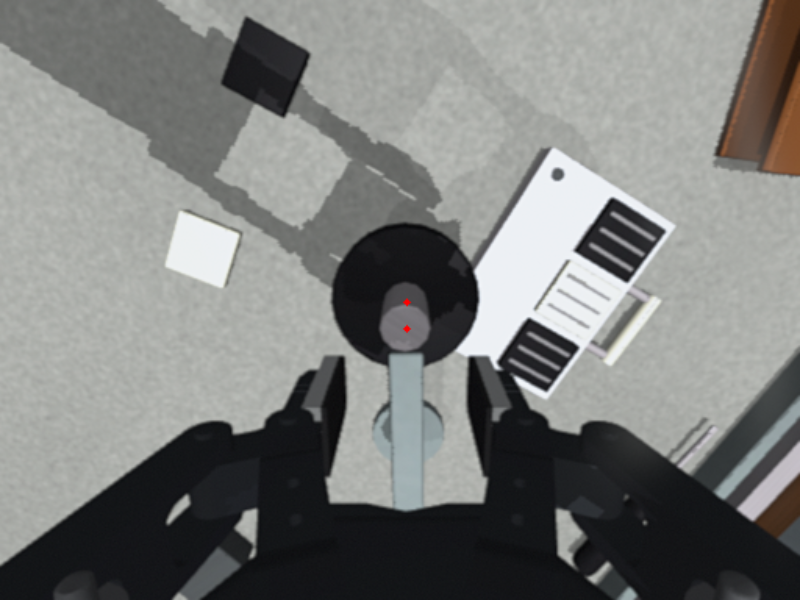

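The wrist picture shows the knob top at (405,328) on the overlaid estimate and centred between the fingers. The carrier sits to the right, with its near edge running from (550,150) to (460,350). Next I'll descend around the knob with the fingers part open and sweep it along its arc.

```bash
python3 - <<'E'
from h import *
H=np.array([617,-166]);r=169.4;a0=np.radians(118.8)
P=lambda k:H+r*np.array([np.cos(a0+k*np.radians(6.2)),np.sin(a0+k*np.radians(6.2))])
for c in range(3):
    for k in range(1,6): print(((P(5*c+k)-P(5*c))/100).round(3),round(np.radians(6.2)*k/1.5,3))
print(P(15))
E
```

```text
[-0.156 -0.097] 0.072
[-0.3  -0.21] 0.144
[-0.431 -0.338] 0.216
[-0.547 -0.479] 0.289
[-0.648 -0.632] 0.361
[-0.083 -0.163] 0.072
[-0.149 -0.334] 0.144
[-0.195 -0.511] 0.216
[-0.222 -0.693] 0.289
[-0.23  -0.876] 0.361
[ 0.012 -0.183] 0.072
[ 0.045 -0.363] 0.144
[ 0.096 -0.539] 0.216
[ 0.166 -0.708] 0.289
[ 0.254 -0.869] 0.361
[ 473.02817781 -255.26631176]
```

>>> send_rows:
  plan:
    - {"offset":[0,0,-0.2],"rot":[0,0,0],"grip":0}
    - {"offset":[0,0,-0.4],"rot":[0,0,0],"grip":0}
    - {"offset":[0,0,-0.6],"rot":[0,0,0],"grip":0}
    - {"offset":[0,0,-0.75],"rot":[0,0,0],"grip":0}
    - {"offset":[0,0,-0.8],"rot":[0,0,0],"grip":0}

```text
time_s: 4.15
ee_pos: [533.3, -16.8, 148.9]
eef_rot: [[-0.481, 0.877, -0.005], [0.877, 0.481, 0.001], [0.003, -0.004, -1.0]]
ft_force: [-0.7, -0.6, 0.3]
width: 0.503
finger_force: 0.0
```

>>> send_rows:
  plan:
    - {"offset":[-0.156,-0.097,0],"rot":[0,0,0.072],"grip":0}
    - {"offset":[-0.3,-0.21,0],"rot":[0,0,0.144],"grip":0}
    - {"offset":[-0.431,-0.338,0],"rot":[0,0,0.216],"grip":0}
    - {"offset":[-0.547,-0.479,0],"rot":[0,0,0.289],"grip":0}
    - {"offset":[-0.648,-0.632,0],"rot":[0,0,0.361],"grip":0}

```text
time_s: 4.65
ee_pos: [470.3, -80.4, 151.7]
eef_rot: [[-0.867, 0.499, 0.001], [0.499, 0.867, 0.001], [-0.0, 0.001, -1.0]]
ft_force: [1.4, 0.2, -0.5]
width: 0.498
finger_force: 0.5
```

>>> send_rows:
  plan:
    - {"offset":[-0.083,-0.163,0],"rot":[0,0,0.072],"grip":0}
    - {"offset":[-0.149,-0.334,0],"rot":[0,0,0.144],"grip":0}
    - {"offset":[-0.195,-0.511,0],"rot":[0,0,0.216],"grip":0}
    - {"offset":[-0.222,-0.693,0],"rot":[0,0,0.289],"grip":0}
    - {"offset":[-0.23,-0.876,0],"rot":[0,0,0.361],"grip":0}

```text
time_s: 5.15
ee_pos: [447.3, -168.2, 151.7]
eef_rot: [[-1.0, -0.019, 0.0], [-0.019, 1.0, 0.001], [-0.0, 0.001, -1.0]]
ft_force: [1.1, 0.5, 0.2]
width: 0.502
finger_force: 0.5
```

>>> send_rows:
  plan:
    - {"offset":[0.012,-0.183,0],"rot":[0,0,0.072],"grip":0}
    - {"offset":[0.045,-0.363,0],"rot":[0,0,0.144],"grip":0}
    - {"offset":[0.096,-0.539,0],"rot":[0,0,0.216],"grip":0}
    - {"offset":[0.166,-0.708,0],"rot":[0,0,0.289],"grip":0}
    - {"offset":[0.254,-0.869,0],"rot":[0,0,0.361],"grip":0}

```text
time_s: 5.65
ee_pos: [472.7, -255.2, 151.5]
eef_rot: [[-0.847, -0.531, -0.001], [-0.531, 0.847, 0.001], [0.0, 0.001, -1.0]]
ft_force: [-0.4, 1.3, 0.1]
width: 0.496
finger_force: 0.5
```

>>> send_rows:
  plan:
    - {"offset":[-0.03,0.05,0],"rot":[0,0,0],"grip":0}
    - {"offset":[-0.03,0.05,0],"rot":[0,0,0],"grip":0}
    - {"offset":[-0.03,0.05,0.3],"rot":[0,0,0],"grip":0}
    - {"offset":[-0.03,0.05,0.65],"rot":[0,0,0],"grip":0}
    - {"offset":[-0.03,0.05,1.0],"rot":[0,0,0],"grip":0}

```text
time_s: 6.15
ee_pos: [469.0, -248.4, 251.8]
eef_rot: [[-0.85, -0.527, -0.002], [-0.527, 0.85, 0.001], [0.001, 0.002, -1.0]]
ft_force: [1.1, 0.0, 0.6]
width: 0.497
finger_force: 0.0
```

>>> send_rows:
  plan:
    - {"offset":[0.02,0.16,0],"rot":[0,0,-0.03],"grip":0}
    - {"offset":[0.04,0.32,0],"rot":[0,0,-0.06],"grip":0}
    - {"offset":[0.06,0.48,0],"rot":[0,0,-0.09],"grip":0}
    - {"offset":[0.08,0.64,0],"rot":[0,0,-0.12],"grip":0}
    - {"offset":[0.1,0.78,0],"rot":[0,0,-0.148],"grip":0}

```text
time_s: 6.65
ee_pos: [479.2, -170.0, 251.2]
eef_rot: [[-0.946, -0.325, -0.001], [-0.325, 0.946, 0.001], [0.0, 0.001, -1.0]]
ft_force: [0.5, 0.9, -0.4]
width: 0.5
finger_force: 0.0
```

>>> send_rows:
  plan:
    - {"offset":[0.02,0.16,0],"rot":[0,0,-0.03],"grip":0}
    - {"offset":[0.04,0.32,0],"rot":[0,0,-0.06],"grip":0}
    - {"offset":[0.06,0.48,0],"rot":[0,0,-0.09],"grip":0}
    - {"offset":[0.08,0.64,0],"rot":[0,0,-0.12],"grip":0}
    - {"offset":[0.1,0.78,0],"rot":[0,0,-0.148],"grip":0}

```text
time_s: 7.15
ee_pos: [489.0, -92.1, 251.1]
eef_rot: [[-0.994, -0.109, -0.001], [-0.109, 0.994, 0.001], [0.001, 0.001, -1.0]]
ft_force: [-0.8, 0.1, -0.2]
width: 0.497
finger_force: 0.0
```

>>> send_rows:
  plan:
    - {"offset":[0.02,0.16,0],"rot":[0,0,-0.03],"grip":0}
    - {"offset":[0.04,0.32,0],"rot":[0,0,-0.06],"grip":0}
    - {"offset":[0.06,0.48,0],"rot":[0,0,-0.09],"grip":0}
    - {"offset":[0.08,0.64,0],"rot":[0,0,-0.12],"grip":0}
    - {"offset":[0.1,0.78,0],"rot":[0,0,-0.148],"grip":0}

```text
time_s: 7.65
ee_pos: [498.9, -14.3, 251.2]
eef_rot: [[-0.994, 0.112, -0.001], [0.112, 0.994, 0.0], [0.001, 0.0, -1.0]]
ft_force: [0.6, -0.2, -0.0]
width: 0.501
finger_force: 0.0
```

>>> send_rows:
  plan:
    - {"offset":[0.02,0.16,0],"rot":[0,0,-0.03],"grip":0}
    - {"offset":[0.04,0.32,0],"rot":[0,0,-0.06],"grip":0}
    - {"offset":[0.06,0.48,0],"rot":[0,0,-0.09],"grip":0}
    - {"offset":[0.08,0.64,0],"rot":[0,0,-0.12],"grip":0}
    - {"offset":[0.1,0.78,0],"rot":[0,0,-0.148],"grip":0}

```text
time_s: 8.15
ee_pos: [508.8, 63.6, 251.2]
eef_rot: [[-0.945, 0.328, -0.001], [0.328, 0.945, 0.0], [0.001, 0.0, -1.0]]
ft_force: [1.5, 0.4, 0.1]
width: 0.502
finger_force: 0.0
```

>>> send_rows:
  plan:
    - {"offset":[0.02,0.16,0],"rot":[0,0,-0.03],"grip":0}
    - {"offset":[0.04,0.32,0],"rot":[0,0,-0.06],"grip":0}
    - {"offset":[0.06,0.48,0],"rot":[0,0,-0.09],"grip":0}
    - {"offset":[0.08,0.64,0],"rot":[0,0,-0.12],"grip":0}
    - {"offset":[0.1,0.78,0],"rot":[0,0,-0.148],"grip":0}

```text
time_s: 8.65
ee_pos: [518.7, 141.4, 251.2]
eef_rot: [[-0.849, 0.528, -0.001], [0.528, 0.849, 0.0], [0.001, -0.0, -1.0]]
ft_force: [-0.2, -0.4, 0.1]
width: 0.503
finger_force: 0.0
```

>>> send_rows:
  plan:
    - {"offset":[0.02,0.16,0],"rot":[0,0,-0.03],"grip":0}
    - {"offset":[0.04,0.32,0],"rot":[0,0,-0.06],"grip":0}
    - {"offset":[0.06,0.48,0],"rot":[0,0,-0.09],"grip":0}
    - {"offset":[0.08,0.64,0],"rot":[0,0,-0.12],"grip":0}
    - {"offset":[0.1,0.78,0],"rot":[0,0,-0.148],"grip":0}

```text
time_s: 9.15
ee_pos: [528.6, 219.3, 251.2]
eef_rot: [[-0.712, 0.702, -0.001], [0.702, 0.712, 0.0], [0.001, -0.001, -1.0]]
ft_force: [0.4, -0.6, -0.3]
width: 0.507
finger_force: 0.0
```

>>> send_rows:
  plan:
    - {"offset":[0.02,0.16,0],"rot":[0,0,-0.03],"grip":0}
    - {"offset":[0.04,0.32,0],"rot":[0,0,-0.06],"grip":0}
    - {"offset":[0.06,0.48,0],"rot":[0,0,-0.09],"grip":0}
    - {"offset":[0.1,0.78,0],"rot":[0,0,-0.148],"grip":0}
    - {"offset":[0.1,0.78,0],"rot":[0,0,-0.148],"grip":0}

```text
time_s: 9.65
ee_pos: [538.9, 299.3, 251.3]
eef_rot: [[-0.543, 0.84, -0.0], [0.84, 0.543, 0.002], [0.002, 0.001, -1.0]]
ft_force: [-0.0, -0.8, -0.5]
width: 0.501
finger_force: 0.0
```

```bash
python3 - <<'E'
from h import *
st=robot.get_state();np.savez("st2.npz",p=st["ee_pos"],R=st["eef_rot"]);print(st["ee_pos"],st["eef_rot"])
w=robot.capture("wrist")[:,:,::-1];t=robot.capture("top")[:,:,::-1]
cv2.imwrite("pics/w2raw.png",w);cv2.imwrite("pics/t2raw.png",t)
c=np.zeros((384,800,3),np.uint8);c[:,:512]=w
c[:,512:]=cv2.resize(t[130:274,222:330],(288,384))
cv2.imwrite("pics/c2.png",c)
E
```

```text
[538.85953637 299.27757065 251.34893551] [[-5.42652131e-01  8.39957531e-01 -1.04829844e-04]
 [ 8.39955937e-01  5.42651337e-01  1.88420273e-03]
 [ 1.63953633e-03  9.34414180e-04 -9.99998219e-01]]
```

View pics/c2.png

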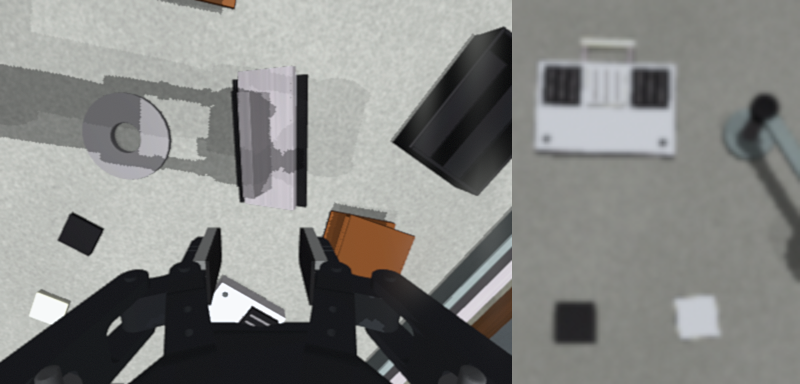

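The right inset shows the carrier at (605,108), the hinge cap at (764,107), and the lamp arm swung away to the lower right, clear of the carrier. In the wrist image the straightedge is at (240–300, 65–210), with the rib in shadow on its left. I'll enlarge it with a wireframe for a fit.

```bash
cat >> h.py <<'E'
def se_pts():
    b=[(x,y,z) for z in (0,10) for x in (-34,34) for y in (-80,80)]
    r=[(x,y,z) for z in (10,55) for x in (-7,7) for y in (-55,55)]
    return np.array(b+r,float)
EDGES=[(0,1),(2,3),(0,2),(1,3),(4,5),(6,7),(4,6),(5,7),(0,4),(1,5),(2,6),(3,7)]
EDGES=EDGES+[(a+8,b+8) for a,b in EDGES]
def se_pose(X,Y,Z,yaw,tilt=29.):
    a,t=np.radians(yaw),np.radians(tilt)
    Rz=np.array([[np.cos(a),-np.sin(a),0],[np.sin(a),np.cos(a),0],[0,0,1]])
    Ry=np.array([[np.cos(t),0,-np.sin(t)],[0,1,0],[np.sin(t),0,np.cos(t)]])
    return Rz@Ry,np.array([X,Y,Z])
def saved():
    d=np.load("st2.npz");return dict(ee_pos=d["p"],eef_rot=d["R"])
E
python3 - <<'E'
from h import *
C=cam("wrist",saved());w=cv2.imread("pics/w2raw.png")
x0,y0,s=210,55,3.6
c=cv2.resize(w[55:221,210:320],None,fx=s,fy=s,interpolation=cv2.INTER_CUBIC)
c=cv2.convertScaleAbs(c,alpha=1.15);o=c.copy()
R,t=se_pose(525,322,54,32.5)
p=(proj(C,se_pts()@R.T+t)-[x0,y0]+.5)*s
print(proj(C,se_pts()@R.T+t).round(1).tolist())
for a,b in EDGES: cv2.line(o,tuple(map(int,p[a])),tuple(map(int,p[b])),(0,0,255),1)
cv2.imwrite("pics/fit1.png",np.hstack([c,o])[:600,:800]);print(c.shape)
T=cam("top");print("head px/800",proj(T,(473,-255,182))[0]/.64)
t2=cv2.imread("pics/t2raw.png");t0=cv2.imread("pics/top0.png")
E
```

```text
[[237.8, 204.2], [235.6, 76.4], [284.2, 213.4], [288.7, 73.5], [233.6, 206.4], [230.8, 75.5], [280.7, 216.0], [284.9, 72.5], [251.3, 191.2], [251.0, 98.1], [261.2, 192.8], [261.9, 98.0], [230.6, 201.3], [228.0, 96.8], [241.3, 203.4], [239.8, 96.7]]
(598, 396, 3)
head px/800 [546.09100124 333.63760095]
```

View pics/fit1.png

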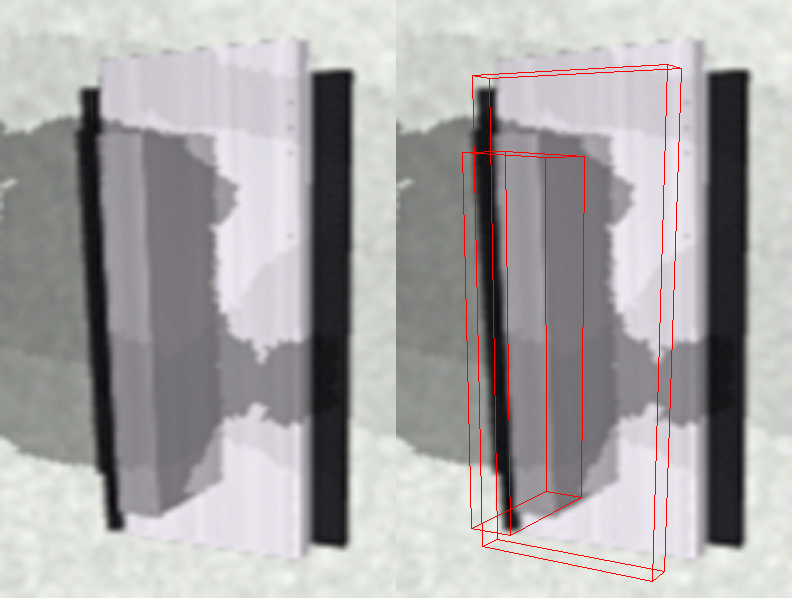

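```bash
cat >> h.py <<'E'
from scipy.optimize import least_squares
def fit(C,obs,x0,free):
    ids=list(obs);uv=np.array([obs[i] for i in ids],float);x0=np.array(x0,float)
    def f(q):
        x=x0.copy();x[free]=q;R,t=se_pose(*x);return (proj(C,se_pts()[ids]@R.T+t)-uv).ravel()
    r=least_squares(f,x0[free],loss="soft_l1");x=x0.copy();x[free]=r.x
    return x,r.fun.reshape(-1,2)
E
python3 - <<'E'
from h import *
C=cam("wrist",saved())
o={3:(308,41),2:(305,558),7:(299,41),6:(296,556),13:(99,133),15:(140,134),14:(157,517),12:(117,513),10:(222,480),11:(215,136),5:(101,60),4:(124,530)}
o={k:(210+u/3.6-.5,55+v/3.6-.5) for k,(u,v) in o.items()}
for fr in ([0,1,2,3],[0,1,3],[0,1,2,3,4]):
    x,r=fit(C,o,[525,322,54,32.5,29],fr);print(x.round(2),np.abs(r).max(1).round(1))
R,t=se_pose(*x);print(R.round(3))
print(se_pose(*x))
E
```

```text
[530.5  332.71  51.83  34.53  29.  ] [0.8 2.1 0.4 1.  0.4 0.6 0.4 0.5 0.3 0.3 0.2 0.7]
[530.43 332.77  54.    34.51  29.  ] [1.  1.6 0.6 1.6 0.6 0.9 0.5 0.3 0.2 0.3 0.3 1.1]
[530.4  332.65  51.83  34.53  28.72] [0.8 2.2 0.4 1.  0.4 0.7 0.3 0.5 0.3 0.2 0.3 0.7]
[[ 0.722 -0.567 -0.396]
 [ 0.497  0.824 -0.272]
 [ 0.481  0.     0.877]]
(array([[ 0.72248876, -0.56680857, -0.39590155],
       [ 0.49707235,  0.82384953, -0.27238031],
       [ 0.4805508 ,  0.        ,  0.87696689]]), array([530.40211699, 332.64511354,  51.83232775]))
```

```bash
cat >> h.py <<'E'
from scipy.spatial.transform import Rotation as Ro
def delta(p,R,st=None):
    st=st or robot.get_state()
    return ((p-st["ee_pos"])/100).round(3),(Ro.from_matrix(R@st["eef_rot"].T).as_rotvec()/1.5).round(3)
E
python3 - <<'E'
from h import *
R,t=se_pose(530.5,332.7,51.8,34.5,29)
n=R[:,2];y=R[:,0];z=-n;Rt=np.c_[np.cross(y,z),y,z]
for h in (95,18): print(h,(t+h*n).round(1),delta(t+h*n,Rt))
print("n",n.round(3))
E
```

```text
95 [492.5 306.6 134.9] (array([-0.462,  0.101, -1.161]), array([ 0.188, -0.281,  0.018]))
18 [523.3 327.8  67.5] (array([-0.154,  0.312, -1.835]), array([ 0.188, -0.281,  0.018]))
n [-0.4   -0.275  0.875]
```

>>> send_rows:
  plan:
    - {"offset":[-0.092,0.02,-0.13],"rot":[0.038,-0.056,0.004],"grip":0}
    - {"offset":[-0.185,0.04,-0.26],"rot":[0.075,-0.112,0.007],"grip":0}
    - {"offset":[-0.277,0.061,-0.4],"rot":[0.113,-0.169,0.011],"grip":0}
    - {"offset":[-0.37,0.081,-0.53],"rot":[0.15,-0.225,0.014],"grip":0}
    - {"offset":[-0.462,0.101,-0.66],"rot":[0.188,-0.281,0.018],"grip":0}

```text
time_s: 10.25
ee_pos: [492.8, 305.1, 185.4]
eef_rot: [[-0.565, 0.72, 0.404], [0.825, 0.492, 0.277], [0.001, 0.489, -0.872]]
ft_force: [0.7, 1.2, -0.4]
width: 0.498
finger_force: 0.0
```

>>> send_rows:
  plan:
    - {"offset":[0,0,-0.17],"rot":[0,0,0],"grip":0}
    - {"offset":[0,0,-0.34],"rot":[0,0,0],"grip":0}
    - {"offset":[0,0,-0.5],"rot":[0,0,0],"grip":0}
    - {"offset":[0,0,-0.5],"rot":[0,0,0],"grip":0}
    - {"offset":[0,0,-0.5],"rot":[0,0,0],"grip":0}

```text
time_s: 10.75
ee_pos: [493.4, 305.5, 135.2]
eef_rot: [[-0.565, 0.722, 0.399], [0.825, 0.493, 0.275], [0.002, 0.485, -0.875]]
ft_force: [0.5, -0.1, -0.1]
width: 0.498
finger_force: 0.0
```

```bash
python3 - <<'E'
from h import *
st=robot.get_state();np.savez("st2.npz",p=st["ee_pos"],R=st["eef_rot"])
R,t=se_pose(530.5,332.7,51.8,34.5,29)
n=R[:,2];y=R[:,0];z=-n;Rt=np.c_[np.cross(y,z),y,z]
print(delta(t+18*n,Rt,st))
C=cam("wrist",st);w=robot.capture("wrist")[:,:,::-1].copy()
p=proj(C,se_pts()@R.T+t)
for a,b in EDGES: cv2.line(w,tuple(map(int,p[a])),tuple(map(int,p[b])),(0,0,255),1)
cv2.imwrite("pics/w3.png",cv2.resize(w,(800,600)))
E
```

```text
(array([ 0.299,  0.223, -0.677]), array([-0.001, -0.   ,  0.001]))
```

View pics/w3.png

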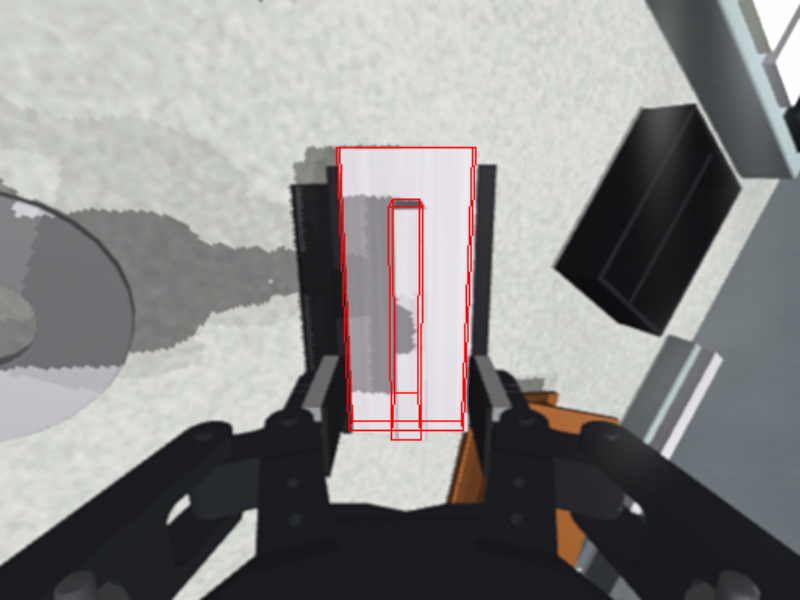

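The picture shows the wireframe lying on the bar (340–475, 148–430), with the rib centred between the fingers at (405,320). Descend and close.

>>> send_rows:
  plan:
    - {"offset":[0.075,0.055,-0.17],"rot":[0,0,0],"grip":0}
    - {"offset":[0.15,0.11,-0.34],"rot":[0,0,0],"grip":0}
    - {"offset":[0.22,0.165,-0.5],"rot":[0,0,0],"grip":0}
    - {"offset":[0.27,0.2,-0.61],"rot":[0,0,0],"grip":0}
    - {"offset":[0.299,0.223,-0.677],"rot":[0,0,0],"grip":0}

```text
time_s: 11.3
ee_pos: [524.7, 328.9, 68.0]
eef_rot: [[-0.565, 0.721, 0.401], [0.825, 0.493, 0.276], [0.001, 0.487, -0.874]]
ft_force: [-0.2, 0.0, -0.4]
width: 0.499
finger_force: 0.0
```

>>> send_rows:
  plan:
    - {"offset":[0,0,0],"rot":[0,0,0],"grip":-0.4}
    - {"offset":[0,0,0],"rot":[0,0,0],"grip":-0.6}
    - {"offset":[0,0,0],"rot":[0,0,0],"grip":-1}
    - {"offset":[0,0,0],"rot":[0,0,0],"grip":-1}
    - {"offset":[0,0,0],"rot":[0,0,0],"grip":-1}

```text
time_s: 11.8
ee_pos: [524.5, 328.7, 68.9]
eef_rot: [[-0.565, 0.72, 0.402], [0.825, 0.493, 0.276], [0.001, 0.488, -0.873]]
ft_force: [-1.2, -1.9, 5.5]
width: 0.155
finger_force: 60.4
```

>>> send_rows:
  plan:
    - {"offset":[-0.02,-0.014,0.044],"rot":[0,0,0],"grip":-1}
    - {"offset":[-0.06,-0.041,0.13],"rot":[0,0,0],"grip":-1}
    - {"offset":[-0.12,-0.083,0.26],"rot":[0,0,0],"grip":-1}
    - {"offset":[-0.18,-0.12,0.45],"rot":[0,0,0],"grip":-1}
    - {"offset":[-0.25,-0.17,0.65],"rot":[0,0,0],"grip":-1}

```text
time_s: 12.3
ee_pos: [494.6, 309.7, 129.4]
eef_rot: [[-0.565, 0.726, 0.392], [0.825, 0.495, 0.272], [0.004, 0.477, -0.879]]
ft_force: [-0.3, -0.3, -5.5]
width: 0.161
finger_force: 59.3
```

>>> send_rows:
  plan:
    - {"offset":[0,0,0.2],"rot":[0,0,0],"grip":-1}
    - {"offset":[0,0,0.4],"rot":[0,0,0],"grip":-1}
    - {"offset":[0,0,0.6],"rot":[0,0,0],"grip":-1}
    - {"offset":[0,0,0.6],"rot":[0,0,0],"grip":-1}
    - {"offset":[0,0,0.6],"rot":[0,0,0],"grip":-1}

```text
time_s: 12.8
ee_pos: [496.8, 310.6, 190.5]
eef_rot: [[-0.565, 0.724, 0.396], [0.825, 0.494, 0.274], [0.003, 0.482, -0.876]]
ft_force: [0.0, -1.0, -6.1]
width: 0.155
finger_force: 59.5
```

```bash
python3 - <<'E'
from h import *
st=robot.get_state();print(st["ee_pos"].round(1),st["width"],st["finger_force"],st["ft_force"],st["ft_torque"])
# tool upright, closing axis along +x (carrier yaw first guess 0)
z=np.array([0,0,-1.]);y=np.array([1.,0,0]);Rt=np.c_[np.cross(y,z),y,z]
print(delta(np.array([540.,22,150]),Rt,st))
# refine carrier from w1raw (corners by view at 800 scale), top at z=22
d=[(550,150),(675,227),(548,397)]
E
```

```text
[496.8 310.6 190.5] 0.1552166169777327 59.53054189682007 [ 0.04611207 -0.97986402 -6.13256533] [-0.37230421  0.68983626  0.03213388]
(array([ 0.432, -2.886, -0.405]), array([-0.102,  0.324, -0.391]))
```

>>> send_rows:
  plan:
    - {"offset":[0.03,-0.19,0],"rot":[-0.007,0.022,-0.026],"grip":-1}
    - {"offset":[0.06,-0.38,0],"rot":[-0.014,0.043,-0.052],"grip":-1}
    - {"offset":[0.09,-0.58,0],"rot":[-0.02,0.065,-0.078],"grip":-1}
    - {"offset":[0.12,-0.77,0],"rot":[-0.027,0.086,-0.104],"grip":-1}
    - {"offset":[0.144,-0.962,0],"rot":[-0.034,0.108,-0.13],"grip":-1}

```text
time_s: 13.3
ee_pos: [510.7, 213.8, 189.2]
eef_rot: [[-0.389, 0.875, 0.288], [0.92, 0.357, 0.159], [0.036, 0.327, -0.944]]
ft_force: [1.1, 0.5, -5.6]
width: 0.156
finger_force: 59.4
```

>>> send_rows:
  plan:
    - {"offset":[0.03,-0.19,0],"rot":[-0.007,0.022,-0.026],"grip":-1}
    - {"offset":[0.06,-0.38,0],"rot":[-0.014,0.043,-0.052],"grip":-1}
    - {"offset":[0.09,-0.58,0],"rot":[-0.02,0.065,-0.078],"grip":-1}
    - {"offset":[0.12,-0.77,0],"rot":[-0.027,0.086,-0.104],"grip":-1}
    - {"offset":[0.144,-0.962,0],"rot":[-0.034,0.108,-0.13],"grip":-1}

```text
time_s: 13.8
ee_pos: [525.5, 118.0, 189.5]
eef_rot: [[-0.197, 0.968, 0.154], [0.98, 0.189, 0.066], [0.035, 0.164, -0.986]]
ft_force: [0.9, 0.1, -6.4]
width: 0.158
finger_force: 59.4
```

>>> send_rows:
  plan:
    - {"offset":[0.03,-0.19,0],"rot":[-0.007,0.022,-0.026],"grip":-1}
    - {"offset":[0.06,-0.38,0],"rot":[-0.014,0.043,-0.052],"grip":-1}
    - {"offset":[0.09,-0.58,0],"rot":[-0.02,0.065,-0.078],"grip":-1}
    - {"offset":[0.144,-0.962,0],"rot":[-0.034,0.108,-0.13],"grip":-1}
    - {"offset":[0.144,-0.962,0],"rot":[-0.034,0.108,-0.13],"grip":-1}

```text
time_s: 14.3
ee_pos: [543.0, 19.3, 190.3]
eef_rot: [[0.001, 1.0, 0.003], [1.0, -0.001, -0.003], [-0.003, 0.003, -1.0]]
ft_force: [0.9, 1.2, -5.7]
width: 0.158
finger_force: 60.0
```

```bash
python3 - <<'E'
from h import *
st=robot.get_state();np.savez("st2.npz",p=st["ee_pos"],R=st["eef_rot"]);print(st["ee_pos"].round(1),st["eef_rot"].round(4).tolist(),st["ft_force"].round(1))
C=cam("wrist",st);w=robot.capture("wrist")[:,:,::-1].copy();cv2.imwrite("pics/w4raw.png",w)
# predicted straightedge in hand and carrier
Rb=np.c_[st["eef_rot"][:,1],-st["eef_rot"][:,0]*-1,-st["eef_rot"][:,2]]
Rb[:,1]=np.cross(Rb[:,2],Rb[:,0]);t=st["ee_pos"]-18*Rb[:,2]
p=proj(C,se_pts()@Rb.T+t)
for a,b in EDGES: cv2.line(w,tuple(map(int,p[a])),tuple(map(int,p[b])),(0,0,255),1)
q=proj(C,[(589,-68,22),(589,112,22),(709,112,22),(709,-68,22)])
cv2.polylines(w,[q.astype(int)],True,(0,160,0),1)
cv2.imwrite("pics/w4.png",cv2.resize(w,(800,600)))
E
```

```text
[543.   19.3 190.3] [[0.0012, 1.0, 0.0034], [1.0, -0.0012, -0.003], [-0.003, 0.0034, -1.0]] [ 0.9  1.2 -5.7]
```

View pics/w4.png

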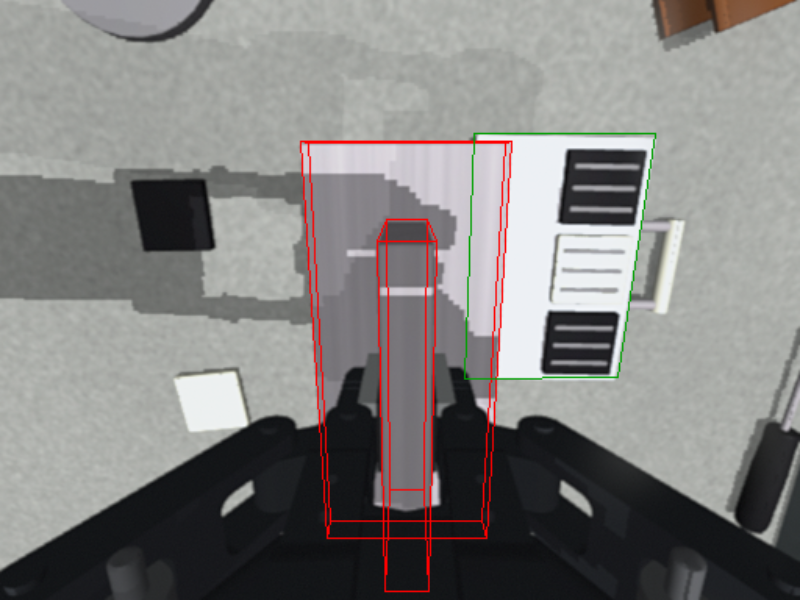

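The picture shows the held bar (300–510, 140–540) matching its wireframe, and the carrier matching the green outline, with its near edge from (475,135) to (465,378). They are parallel. Lower in front of the carrier, leaving about 12 mm.

>>> send_rows:
  plan:
    - {"offset":[0,0.03,-0.2],"rot":[0,0,0],"grip":-1}
    - {"offset":[0,0.03,-0.4],"rot":[0,0,0],"grip":-1}
    - {"offset":[0,0.03,-0.6],"rot":[0,0,0],"grip":-1}
    - {"offset":[0,0.03,-0.8],"rot":[0,0,0],"grip":-1}
    - {"offset":[0,0.03,-1.0],"rot":[0,0,0],"grip":-1}

```text
time_s: 14.85
ee_pos: [540.2, 26.8, 90.0]
eef_rot: [[-0.003, 1.0, 0.003], [1.0, 0.003, 0.001], [0.001, 0.003, -1.0]]
ft_force: [1.0, 0.1, -5.8]
width: 0.153
finger_force: 60.1
```

>>> send_rows:
  plan:
    - {"offset":[0,0,-0.2],"rot":[0,0,0],"grip":-1}
    - {"offset":[0,0,-0.4],"rot":[0,0,0],"grip":-1}
    - {"offset":[0,0,-0.55],"rot":[0,0,0],"grip":-1}
    - {"offset":[0,0,-0.64],"rot":[0,0,0],"grip":-1}
    - {"offset":[0,0,-0.64],"rot":[0,0,0],"grip":-1}

```text
time_s: 15.35
ee_pos: [540.1, 26.2, 26.6]
eef_rot: [[-0.003, 1.0, 0.001], [1.0, 0.003, 0.0], [0.0, 0.001, -1.0]]
ft_force: [-1.2, -0.0, -6.0]
width: 0.16
finger_force: 59.7
```

>>> send_rows:
  plan:
    - {"offset":[0,0,-0.01],"rot":[0,0,0],"grip":-1}
    - {"offset":[0,0,-0.02],"rot":[0,0,0],"grip":-1}
    - {"offset":[0,0,-0.03],"rot":[0,0,0],"grip":-1}
    - {"offset":[0,0,-0.04],"rot":[0,0,0],"grip":-1}
    - {"offset":[0,0,-0.04],"rot":[0,0,0],"grip":-1}

```text
time_s: 15.85
ee_pos: [542.1, 25.8, 24.8]
eef_rot: [[-0.002, 1.0, 0.005], [1.0, 0.002, -0.0], [-0.0, 0.005, -1.0]]
ft_force: [0.2, 0.8, -5.6]
width: 0.157
finger_force: 59.8
```

>>> send_rows:
  plan:
    - {"offset":[0,0,-0.01],"rot":[0,0,0],"grip":-1}
    - {"offset":[0,0,-0.02],"rot":[0,0,0],"grip":-1}
    - {"offset":[0,0,-0.03],"rot":[0,0,0],"grip":-1}
    - {"offset":[0,0,-0.03],"rot":[0,0,0],"grip":-1}
    - {"offset":[0,0,-0.03],"rot":[0,0,0],"grip":-1}

```text
time_s: 16.35
ee_pos: [541.8, 25.8, 21.4]
eef_rot: [[-0.002, 1.0, 0.005], [1.0, 0.002, -0.0], [-0.0, 0.005, -1.0]]
ft_force: [0.6, 0.2, -6.0]
width: 0.152
finger_force: 59.8
```

>>> send_rows:
  plan:
    - {"offset":[0,0,-0.01],"rot":[0,0,0],"grip":-1}
    - {"offset":[0,0,-0.02],"rot":[0,0,0],"grip":-1}
    - {"offset":[0,0,-0.02],"rot":[0,0,0],"grip":-1}
    - {"offset":[0,0,-0.02],"rot":[0,0,0],"grip":-1}
    - {"offset":[0,0,-0.02],"rot":[0,0,0],"grip":-1}

```text
time_s: 16.85
ee_pos: [541.9, 25.8, 19.6]
eef_rot: [[-0.002, 1.0, 0.005], [1.0, 0.002, -0.0], [-0.0, 0.005, -1.0]]
ft_force: [-1.1, 0.2, -5.9]
width: 0.159
finger_force: 59.8
```

>>> send_rows:
  plan:
    - {"offset":[0,0,-0.005],"rot":[0,0,0],"grip":-1}
    - {"offset":[0,0,-0.01],"rot":[0,0,0],"grip":-1}
    - {"offset":[0,0,-0.01],"rot":[0,0,0],"grip":-1}
    - {"offset":[0,0,-0.01],"rot":[0,0,0],"grip":-1}
    - {"offset":[0,0,-0.01],"rot":[0,0,0],"grip":-1}

```text
time_s: 17.35
ee_pos: [541.9, 25.8, 18.6]
eef_rot: [[-0.002, 1.0, 0.005], [1.0, 0.002, -0.0], [-0.0, 0.005, -1.0]]
ft_force: [0.4, 0.8, -5.0]
width: 0.16
finger_force: 59.8
```

>>> send_rows:
  plan:
    - {"offset":[0.02,0,0],"rot":[0,0,0],"grip":-1}
    - {"offset":[0.04,0,0],"rot":[0,0,0],"grip":-1}
    - {"offset":[0.06,0,0],"rot":[0,0,0],"grip":-1}
    - {"offset":[0.08,0,0],"rot":[0,0,0],"grip":-1}
    - {"offset":[0.08,0,0],"rot":[0,0,0],"grip":-1}

```text
time_s: 17.85
ee_pos: [550.5, 25.8, 18.7]
eef_rot: [[-0.002, 1.0, 0.006], [1.0, 0.002, -0.0], [-0.0, 0.006, -1.0]]
ft_force: [-0.2, -0.1, -5.5]
width: 0.156
finger_force: 59.8
```

>>> send_rows:
  plan:
    - {"offset":[0.01,0,0],"rot":[0,0,0],"grip":-1}
    - {"offset":[0.02,0,0],"rot":[0,0,0],"grip":-1}
    - {"offset":[0.03,0,0],"rot":[0,0,0],"grip":-1}
    - {"offset":[0.03,0,0],"rot":[0,0,0],"grip":-1}
    - {"offset":[0.03,0,0],"rot":[0,0,0],"grip":-1}

```text
time_s: 18.35
ee_pos: [552.9, 25.8, 18.5]
eef_rot: [[-0.002, 1.0, 0.005], [1.0, 0.002, -0.0], [-0.0, 0.005, -1.0]]
ft_force: [0.4, 0.1, -5.7]
width: 0.158
finger_force: 59.9
```

>>> send_rows:
  plan:
    - {"offset":[0.01,0,0],"rot":[0,0,0],"grip":-1}
    - {"offset":[0.02,0,0],"rot":[0,0,0],"grip":-1}
    - {"offset":[0.02,0,0],"rot":[0,0,0],"grip":-1}
    - {"offset":[0.02,0,0],"rot":[0,0,0],"grip":-1}
    - {"offset":[0.02,0,0],"rot":[0,0,0],"grip":-1}

```text
time_s: 18.85
ee_pos: [553.6, 26.0, 18.2]
eef_rot: [[-0.002, 1.0, 0.002], [1.0, 0.002, 0.0], [0.0, 0.002, -1.0]]
ft_force: [-4.3, 0.3, -3.9]
width: 0.159
finger_force: 60.2
```

>>> send_rows:
  plan:
    - {"offset":[0.005,0,0],"rot":[0,0,0],"grip":-1}
    - {"offset":[0.01,0,0],"rot":[0,0,0],"grip":-1}
    - {"offset":[0.015,0,0],"rot":[0,0,0],"grip":-1}
    - {"offset":[0.015,0,-0.005],"rot":[0,0,0],"grip":-1}
    - {"offset":[0.015,0,-0.01],"rot":[0,0,0],"grip":-1}

```text
time_s: 19.35
ee_pos: [553.9, 26.0, 16.9]
eef_rot: [[-0.001, 1.0, -0.0], [1.0, 0.001, 0.0], [0.0, -0.0, -1.0]]
ft_force: [-6.5, 0.1, -2.5]
width: 0.159
finger_force: 60.5
```

```bash
python3 - <<'E'
from h import *
st=robot.get_state();print(st["ee_pos"].round(1),st["eef_rot"].round(4).tolist(),st["ft_force"].round(1),st["ft_torque"].round(2))
E
```

```text
[553.9  26.   16.9] [[-0.0013, 1.0, -0.0004], [1.0, 0.0013, 0.0002], [0.0002, -0.0004, -1.0]] [-6.5  0.1 -2.5] [-0.18  1.06 -0.48]
```

The moment shows contact only at the −y end (about −74 mm), and the top picture gives a carrier yaw of about −0.65°. I'll turn slightly and seat it.

>>> send_rows:
  plan:
    - {"offset":[0,0,0],"rot":[0,0,-0.003],"grip":-1}
    - {"offset":[0,0,0],"rot":[0,0,-0.006],"grip":-1}
    - {"offset":[0,0,0],"rot":[0,0,-0.008],"grip":-1}
    - {"offset":[0,0,-0.005],"rot":[0,0,-0.008],"grip":-1}
    - {"offset":[0,0,-0.01],"rot":[0,0,-0.008],"grip":-1}

```text
time_s: 19.85
ee_pos: [554.6, 26.1, 16.1]
eef_rot: [[0.01, 1.0, 0.001], [1.0, -0.01, 0.0], [0.0, 0.001, -1.0]]
ft_force: [-6.0, 0.4, 0.7]
width: 0.155
finger_force: 61.0
```

```bash
python3 - <<'E'
from h import *
st=robot.get_state();print(st["ee_pos"].round(1),st["eef_rot"].round(4).tolist(),st["ft_force"].round(1),st["ft_torque"].round(2))
E
```

```text
[554.6  26.1  16.1] [[0.0104, 0.9999, 0.0011], [0.9999, -0.0104, 0.0003], [0.0004, 0.0011, -1.0]] [-6.   0.4  0.7] [-0.02  1.05 -0.42]
```

>>> send_rows:
  plan:
    - {"offset":[0,0,0],"rot":[0,0,-0.003],"grip":-1}
    - {"offset":[0.005,0,0],"rot":[0,0,-0.006],"grip":-1}
    - {"offset":[0.01,0,0],"rot":[0,0,-0.008],"grip":-1}
    - {"offset":[0.01,0,0],"rot":[0,0,-0.008],"grip":-1}
    - {"offset":[0.01,0,0],"rot":[0,0,-0.008],"grip":-1}

```text
time_s: 20.35
ee_pos: [555.1, 26.3, 16.2]
eef_rot: [[0.021, 1.0, 0.0], [1.0, -0.021, 0.0], [0.0, 0.0, -1.0]]
ft_force: [-7.1, 1.8, 0.3]
width: 0.157
finger_force: 60.7
```

```bash
python3 - <<'E'
from h import *
st=robot.get_state();print(st["ee_pos"].round(1),st["eef_rot"].round(4).tolist(),st["ft_force"].round(1),st["ft_torque"].round(2))
E
```

```text
[555.1  26.3  16.2] [[0.0212, 0.9998, 0.0], [0.9998, -0.0212, 0.0002], [0.0002, 0.0, -1.0]] [-7.1  1.8  0.3] [ 0.18  1.15 -0.16]
```

>>> send_rows:
  plan:
    - {"offset":[0.005,0,0],"rot":[0,0,-0.001],"grip":-1}
    - {"offset":[0.01,0,0],"rot":[0,0,-0.002],"grip":-1}
    - {"offset":[0.01,0,0],"rot":[0,0,-0.002],"grip":-1}
    - {"offset":[0.01,0,0],"rot":[0,0,-0.002],"grip":-1}
    - {"offset":[0.01,0,0],"rot":[0,0,-0.002],"grip":-1}

```text
time_s: 20.85
ee_pos: [555.1, 26.3, 16.3]
eef_rot: [[0.023, 1.0, -0.002], [1.0, -0.023, -0.0], [-0.0, -0.002, -1.0]]
ft_force: [-9.4, 0.9, 2.0]
width: 0.156
finger_force: 61.1
```

```bash
python3 - <<'E'
from h import *
st=robot.get_state();print(st["ee_pos"].round(1),st["eef_rot"].round(4).tolist(),st["ft_force"].round(1),st["ft_torque"].round(2))
C=cam("wrist",st);w=robot.capture("wrist")[:,:,::-1].copy();cv2.imwrite("pics/w5raw.png",w)
t=robot.capture("top")[:,:,::-1]
a=cv2.resize(w[60:300,230:400],(425,600),interpolation=cv2.INTER_CUBIC)
b=cv2.resize(t[145:225,215:265],(375,600),interpolation=cv2.INTER_CUBIC)
cv2.imwrite("pics/c5.png",np.hstack([a,b]))
E
```

```text
[555.1  26.3  16.3] [[0.0231, 0.9997, -0.0022], [0.9997, -0.0231, -0.0001], [-0.0001, -0.0022, -1.0]] [-9.4  0.9  2. ] [0.11 1.41 0.01]
```

View pics/c5.png

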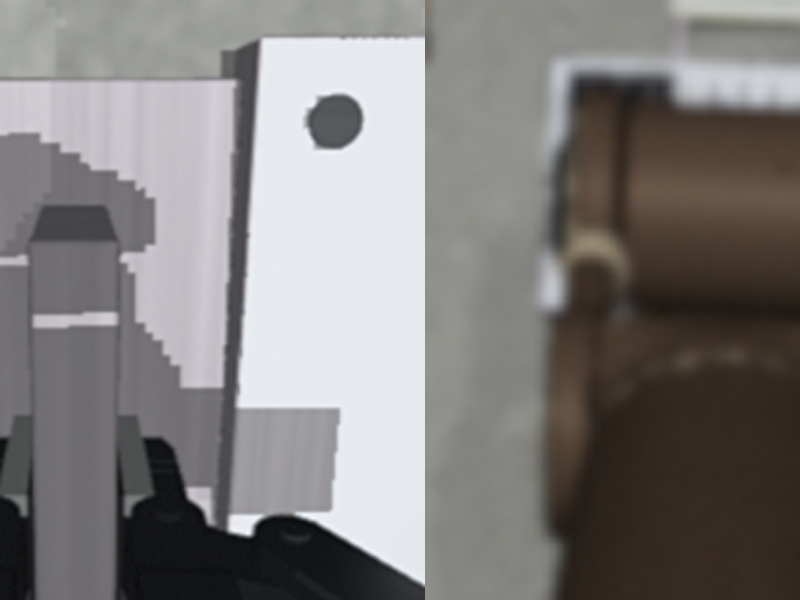

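The picture shows the bar's edge at (235,80)→(225,490), right against the carrier's dark near face. The moment is now zero and the contact force 9 N, so it is flush. Release, centre the fingers, and rise.

>>> send_rows:
  plan:
    - {"offset":[0,0,0.01],"rot":[0,0,0],"grip":-0.6}
    - {"offset":[-0.01,0,0.02],"rot":[0,0,0],"grip":-0.5}
    - {"offset":[-0.03,0,0.02],"rot":[0,0,0],"grip":-0.4}
    - {"offset":[-0.033,0,0.02],"rot":[0,0,0],"grip":-0.4}
    - {"offset":[-0.033,0,0.02],"rot":[0,0,0],"grip":-0.4}

```text
time_s: 21.45
ee_pos: [557.0, 25.6, 19.6]
eef_rot: [[0.025, 1.0, 0.009], [1.0, -0.025, -0.001], [-0.0, 0.009, -1.0]]
ft_force: [0.0, 0.9, -0.4]
width: 0.299
finger_force: 0.0
```

>>> send_rows:
  plan:
    - {"offset":[-0.018,0,0],"rot":[0,0,0],"grip":-0.4}
    - {"offset":[-0.018,0,0.05],"rot":[0,0,0],"grip":-0.4}
    - {"offset":[-0.018,0,0.15],"rot":[0,0,0],"grip":-0.4}
    - {"offset":[-0.018,0,0.3],"rot":[0,0,0],"grip":-0.4}
    - {"offset":[-0.018,0,0.45],"rot":[0,0,0],"grip":-0.4}

```text
time_s: 21.95
ee_pos: [553.7, 25.8, 65.2]
eef_rot: [[0.025, 1.0, 0.006], [1.0, -0.025, -0.0], [-0.0, 0.006, -1.0]]
ft_force: [0.3, -0.1, 1.0]
width: 0.299
finger_force: 0.0
```

>>> send_rows:
  plan:
    - {"offset":[0,0,0.2],"rot":[0,0,0],"grip":-0.4}
    - {"offset":[0,0,0.4],"rot":[0,0,0],"grip":-0.4}
    - {"offset":[0,0,0.6],"rot":[0,0,0],"grip":-0.4}
    - {"offset":[0,0,0.8],"rot":[0,0,0],"grip":-0.4}
    - {"offset":[0,0,1.0],"rot":[0,0,0],"grip":-0.4}

```text
time_s: 22.45
ee_pos: [553.7, 25.8, 166.1]
eef_rot: [[0.025, 1.0, 0.007], [1.0, -0.025, -0.0], [-0.0, 0.007, -1.0]]
ft_force: [0.0, 0.2, 0.3]
width: 0.304
finger_force: 0.0
```

>>> send_rows:
  plan:
    - {"offset":[-0.1,-0.2,0.1],"rot":[0,0,0],"grip":0}
    - {"offset":[-0.2,-0.4,0.2],"rot":[0,0,0],"grip":0}
    - {"offset":[-0.3,-0.6,0.3],"rot":[0,0,0],"grip":0}
    - {"offset":[-0.4,-0.7,0.4],"rot":[0,0,0],"grip":0}
    - {"offset":[-0.4,-0.7,0.4],"rot":[0,0,0],"grip":0}

```text
time_s: 22.95
ee_pos: [513.6, -45.3, 206.2]
eef_rot: [[0.027, 1.0, 0.009], [1.0, -0.027, -0.001], [-0.001, 0.009, -1.0]]
ft_force: [-0.4, 0.3, 0.2]
width: 0.492
finger_force: 0.0
```

```bash
python3 - <<'E'
from h import *
st=robot.get_state();np.savez("st2.npz",p=st["ee_pos"],R=st["eef_rot"]);print(st["ee_pos"].round(1))
C=cam("wrist",st);w=robot.capture("wrist")[:,:,::-1].copy();cv2.imwrite("pics/w6raw.png",w)
t=robot.capture("top")[:,:,::-1];cv2.imwrite("pics/t6raw.png",t)
c=np.zeros((600,800,3),np.uint8);c[:,:512]=cv2.resize(w[:, 90:418],(512,600),interpolation=cv2.INTER_CUBIC)
c[:345,512:]=cv2.resize(t[140:254,225:320],(288,345),interpolation=cv2.INTER_CUBIC)
c[345:,512:]=cv2.resize(t[140:290,180:420],(288,255))[:255]
cv2.imwrite("pics/c6.png",c)
E
```

```text
[513.6 -45.3 206.2]
```

View pics/c6.png

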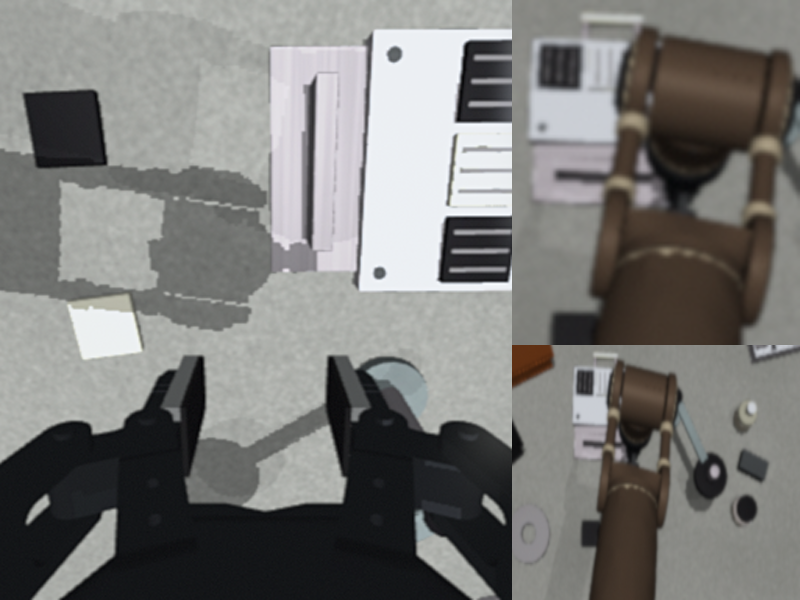

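The picture shows the straightedge lying flat, rib up, at (270–365, 46–272). Its right edge is along the carrier's near edge from (372,30) to (358,290). The lamp in the lower-right inset is swung clear at (710,475). I'll check the gap and yaw with sub-pixel edges.

```bash
python3 - <<'E'
from h import *
C=cam("wrist",saved());g=cv2.GaussianBlur(cv2.cvtColor(cv2.imread("pics/w6raw.png"),6),(0,0),.7).astype(float)
s=600/384
def line(top,bot,z,sign,v0=35,v1=165):
    P=[]
    for v in range(v0,v1):
        f=(v*s-top[1])/(bot[1]-top[1]);u=90+(top[0]+f*(bot[0]-top[0]))/s-.2
        us=np.arange(int(u)-4,int(u)+6);d=sign*(g[v,us+1]-g[v,us-1]);k=d.argmax()
        if d[k]<15 or k in(0,len(d)-1): continue
        a,b,c=d[k-1:k+2];uu=us[k]+.5*(a-c)/(a-2*b+c)
        P.append(at_z(C,uu,v,z)[:2])
    P=np.array(P);q=np.polyfit(P[:,1],P[:,0],1)
    for _ in range(3):
        r=P[:,0]-np.polyval(q,P[:,1]);m=abs(r)<max(.5,2*np.median(abs(r)));q=np.polyfit(P[m,1],P[m,0],1)
    return np.polyval(q,25),-np.degrees(np.arctan(q[0])),m.sum(),P[:,1].min(),P[:,1].max()
print("carrier top edge",line((372,30),(358,290),22,1))
print("bar left",line((270,46),(271,272),10,1,35,110))
print("bar right",line((367,46),(357,270),10,-1))
for u,v,z in [(372,30,22),(358,290,22),(270,46,10),(271,272,10)]: print(at_z(C,90+u/s-.2,v/s-.2,z).round(1))
E
```

```text
carrier top edge (np.float64(588.6142301372108), np.float64(-1.1298948139329563), np.int64(130), np.float64(-40.44513125027164), np.float64(96.31680368625284))
bar left (np.float64(521.7523335780637), np.float64(-0.4711217862217784), np.int64(71), np.float64(23.784745753158628), np.float64(100.62777427611286))
bar right (np.float64(587.7348276739385), np.float64(-1.1831793773980386), np.int64(109), np.float64(-42.82887250760777), np.float64(98.95992939470999))
[589.3 111.1  22. ]
[585.9 -66.7  22. ]
[522.2 106.2  10. ]
[519.1 -53.3  10. ]
```

```bash
python3 - <<'E'
from h import *
k=at_z(cam("top"),345,216.5,182);v=k[:2]-[617,-166];print("knob",k.round(),"swing rad",np.radians(np.degrees(np.arctan2(v[1],v[0]))%360-118.8))
print(robot.close_job())
E
```

```text
knob [ 464. -241.  182.] swing rad 1.5250433307405746
the job is handed in; nothing more can be done
None
```

The job is handed in, with no verdict returned: the lamp is swung about 1.5 rad clear, and the straightedge lies flat against the carrier's near edge (gap about 1 mm, parallel within about 0.1°, 4 mm off centre), released at about 23 s of 58 s.

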